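Refit the return spring on the lemon press

TASK

The lemon press has lost its return spring: take the longer of the two capped coil springs and thread it, cap up, over the press's upright rod. When the end coil snags on the rod's side pin, twist the spring a little until the gap in its end coil lets the pin through, then push down on the cap until the end coil snaps below the two small catches and sits fully home on its seat. Let go of it, and leave the other spring, the pepper mill and the spice jar standing where they are.

Things in the scene. Friction and masses are not known exactly. Their poses are not given: they have to be found in the camera images.
- spring_cap (a point): long spring: steel coil spring standing on its end coil, 125 mm tall, 47 mm outside, bore about 36 mm, 5 mm wire, topped by a fixed round black cap (47 mm across, 23.5 mm tall, flat top); 0.16 kg. This point is the cap's centre, 113 mm above the underside of the end coil, 12 mm below the top. It compresses by up to 27 mm, about 0.5 N per mm; cap and coils turn together.
- spring_end (a point): long spring: centre of the underside of its end coil, on its axis; axes as the spring (x points away from the gap in the end coil, z up the axis to the cap)
- spring_gap (a point): long spring: middle of the gap in the end coil, 21 mm from the axis, 2.5 mm above the underside. The end coil lies flat for 265 degrees; over the other 95 degrees it is open (next wire 15 mm higher or more). The side pin passes if it is within 25 degrees of the middle of the gap.
- rod_seat (a point): lemon press, fixed: round metal base (130 mm across, 16 mm high), a raised flat seat (62 mm across, 20 mm above the worktop) and an upright steel rod, 30 mm thick, 76 mm tall above the seat, its top 15 mm tapered to a 12 mm end. This point is on the rod's axis at seat height; z up, x points away from the side pin.
- rod_catch (a point): press: tip of one of two small round sprung catches that stick out 6 mm from the rod on opposite sides, 90 degrees from the pin, 7 mm above the seat (tops 10.5 mm). The end coil rests on them and needs roughly 5 to 15 N on the cap to snap past them down to the seat.
- rod_tip (a point): press: top of the rod, on its axis, 76 mm above the seat. Above the work, mind the range hood (over the range at the left, underside about 0.65 m above the worktop) and the wall cabinet (over the rear half of the worktop, underside about 0.6 m): move the arm out from under the hood before turning the wrist, and carry low
- rod_pin (a point): press: free end of the rod's one side pin: 5 mm thick, level, centre 14 mm above the seat, reaching out to 25 mm from the rod's axis. The end coil stops on it, 16.5 mm above the seat, unless the gap is over it.
- short_cap (a point): short spring (bystander, loose): looks the same but only 89 mm tall, 47 mm across; this point is the centre of its cap, 77 mm above its underside
- pepper_mill_mid (a point): dark wooden pepper mill (bystander, loose), 58 mm across, 170 mm tall, standing; this point is half-way up
- jar_mid (a point): spice jar (bystander, loose), 44 mm across, 87 mm tall, standing; this point is half-way up

How it is judged:
On the way:
1. the long spring's end coil is threaded over the rod, the spring upright and round the rod's axis (z of spring_end in the frame of rod_seat between 0.008 and 0.055 m and horizontal distance between spring_end and rod_seat below 0.008 m and angle between spring_cap's own z axis and vertical below 0.3 rad), for 0.1 s.
At the end, for the whole second after the job is handed in: The long spring stands cap up round the rod with its end coil fully home on the seat (underside less than 2.5 mm above it, within 6 mm of the rod's axis, leaning less than 7 degrees), uncompressed and released (z of spring_end in the frame of rod_seat below 0.0025 m and horizontal distance between spring_end and rod_seat below 0.006 m and angle between spring_cap's own z axis and vertical below 0.12 rad and distance between spring_cap and spring_end above 0.108 m); the robot touches nothing.
It fails at once if the short spring is knocked over or shifted by more than 30 mm (distance of short_cap from where it was at the start of the episode above 0.03 m or angle between short_cap's own z axis and vertical above 0.4 rad).
It fails at once if the pepper mill is knocked over or shifted by more than 30 mm (distance of pepper_mill_mid from where it was at the start of the episode above 0.03 m or angle between pepper_mill_mid's own z axis and vertical above 0.4 rad).
It fails at once if the spice jar is knocked over or shifted by more than 30 mm (distance of jar_mid from where it was at the start of the episode above 0.03 m or angle between jar_mid's own z axis and vertical above 0.4 rad).
It also fails if it takes over 54 s, if anything falls off the work surface, if the arm or the gripper's body presses on something with over 40 N, if the wrist force passes 120 N, or if a joint passes its speed limit or range.

ROBOT

A 7-joint arm with a two-finger parallel gripper is mounted at the origin on a cart in front of the work surface, level with it; the furniture and walls round the work are solid. World frame = base frame: x ahead of the robot, y to its left, z up, the work surface at z = 0. Lengths are in m, angles in rad, forces in N, time in s.
With the tool pointing down it reaches from about 0.35 to 0.9 m from the base axis. Payload 19.9 kg.
Tool frame: the origin (TCP) lies at the very end of the fingers, on their centre line; the grasp point (between the pads) lies robot.grip_depth behind it (robot.grip_depth is the distance from the TCP to the grasp point, in m); z points along the fingers, y is the direction in which the jaws open and shut (so a half turn about z gives the same grasp; the last joint's range is limited). The gripper opens to 94 mm and grips with 3 to 60 N. Pads are 16 mm wide; open, the fingers measure 119 mm over their backs; the gripper's body (75 mm by 177 mm) begins 78 mm behind the grasp point.
Start: joints at [-1.222, 0.417, -0.01, 1.614, 0.005, 1.111, -0.053], TCP at [0.237, 0.578, 0.205] pointing down, gripper open.
Joint ranges: [-2.81, 2.81], [-0.39, 2.02], [-1.27, 1.25], [0.06, 2.57], [-1.19, 4.33], [0.19, 2], [-2.82, 2.82]. Speed limits (rad/s): [1.89, 1.89, 2.39, 2.39, 3.01, 3.01, 3.01].

INTERFACE

Orientations are given as a rotation vector (axis times angle).
In Python, from cell import robot gives the robot as it stands.
- The arm moves only by the tool carry_out, never from a script. Its argument "motion" is a list of rows, each a list of 7 numbers: the shift along the tool's x, y, z in cm, then the turn, a rotation vector about the tool's x, y, z in rad, then the opening in per cent of the stroke, from 0 (shut) to 100 (fully open). A call has 1 to 5 rows; each row shifts and turns the pose as measured when the row begins, along the tool's axes as they then stand; what a row does not reach is not made up. A row lasts 1/8 s, in which the tool goes at most 62.5 mm and 10.7 degrees, less where a joint would pass 70% of its speed; a pose out of reach is approached as far as the arm can. A call with a gripper value outside its range is refused whole. The fingers move at their own pace and stop on an object; "force" is the grip in N (left out, the last holds). Time passes only in rows, so rows that do not move let the fingers close. It gives the time, the measured TCP pose, the force and the opening at its end, in the units of the state.
- robot.state(): the state, without advancing time (a new reading comes with each control period).
- robot.capture(name): name is "side" or "top"; returns a dict with "frame" (384x512x3 uint8, blue, green, red), "depth" (384x512 float32, m along the optical axis (not along the pixel's ray), 0 where there is no reading), "camera_matrix" (3x3 intrinsics, pixels), "R" (3x3) and "t" (3): a world point X has camera coordinates R X + t. Camera axes: x right, y down, z forward; pixel columns grow to the right and rows downward; lengths in m; the calibration is good to about 2 mm. A picture is of the moment at which its call begins.
- robot.sign_off(): hands the job in, once; it reports no verdict.
The state is a dict: "t": time; "joint_positions": joint angles; "joint_velocities": joint speeds; "effort": joint torques, N m; "tcp_pos": TCP position; "eef_rot": TCP orientation; "contact_force": force on the tool from outside, world axes, zero at the start; "moment": the same for the moment, N m; "width": finger opening in m.
Only numpy, scipy, OpenCV 4.12 (cv2) and the standard library are available. Lean on these libraries where they do the work, as an engineer would, in place of code of your own. Each camera call takes 0.05 s, during which the arm holds its last target.

## Working session

There is one attempt and no reset: what is moved stays moved. The work goes in short steps, Python scripts to look and compute and a tool call to move; the robot and the scene stay as the last step left them, time stands still between calls to the robot, and variables do not carry over. Pictures are saved under pics/ and viewed, and the job is handed in when it is done.

Besides the shell and the picture viewer there is one more tool, called after ">>>" in YAML: its name, and indented under it one key for each argument. carry_out: Moves the arm, as the interface text tells. Its arguments: {"type":"object","properties":{"motion":{"type":"array","items":{"type":"array","items":{"type":"number"}}},"force":{"type":"number"}},"required":["motion"]}

```bash
mkdir -p pics; ls
cat > h.py <<'E'
import numpy as np, cv2
from cell import robot
def cap(n,f=None):
    c=robot.capture(n)
    if f: cv2.imwrite('pics/'+f,c['frame'])
    np.savez('/tmp/'+n+'.npz',**c)
    return c
def pts(c):
    K=c['camera_matrix'];d=c['depth'];v,u=np.mgrid[:d.shape[0],:d.shape[1]]
    P=np.stack([(u-K[0,2])/K[0,0]*d,(v-K[1,2])/K[1,1]*d,d],-1)
    return (P-c['t'])@c['R']
E
python3 - <<'E'
from h import *
for n in('side','top'):
    c=cap(n,n+'0.png');print(n,(-c['R'].T@c['t']).round(3),c['camera_matrix'].round(1).tolist(),c['R'].round(2).tolist())
print(robot.grip_depth,robot.state())
E
```

```text
pics
side [ 0.085 -0.237  0.865] [[409.1, 0.0, 257.9], [0.0, 409.1, 186.6], [0.0, 0.0, 1.0]] [[0.12, -0.99, -0.01], [-0.88, -0.1, -0.46], [0.46, 0.06, -0.89]]
top [ 0.307 -0.192  0.919] [[371.8, 0.0, 261.9], [0.0, 371.8, 191.0], [0.0, 0.0, 1.0]] [[0.0, -1.0, -0.02], [-0.98, 0.0, -0.19], [0.19, 0.02, -0.98]]
0.0188 {'t': 0.1, 'joint_positions': array([-1.22248608,  0.41794837, -0.01030949,  1.6141043 ,  0.00467821,
        1.11069172, -0.05298745]), 'joint_velocities': array([ 9.35130093e-04, -2.16279751e-03, -2.85877122e-04, -1.93600203e-03,
       -5.00863923e-04, -5.31259043e-04,  3.52526047e-05]), 'effort': array([ 2.34415638e-04, -8.52582192e+01,  6.39525969e-01, -4.26703763e+01,
       -4.89255495e-02,  1.63616164e-02,  5.79557377e-05]), 'tcp_pos': array([0.23738019, 0.57780028, 0.2048706 ]), 'eef_rot': array([-6.08387263e-01, -3.08196283e+00,  1.75454518e-03]), 'contact_force': array([-0.66363063, -1.85503079, -0.19611912]), 'moment': array([ 0.00976424,  0.01774612, -0.02559302]), 'width': 0.09419104829272103}
```

View pics/side0.png

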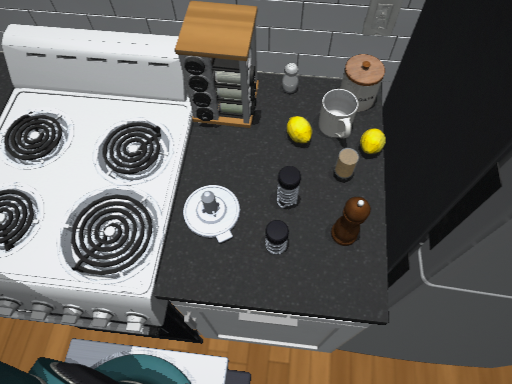

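View pics/top0.png

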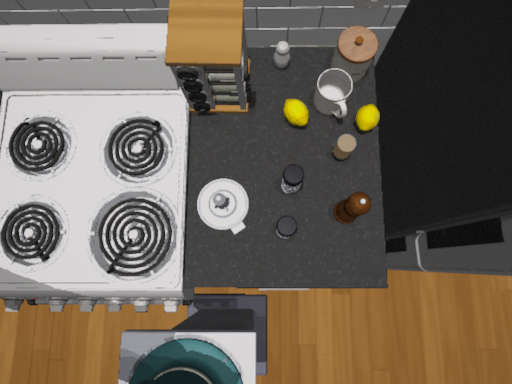

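The press stands at side pixel (210,208). The taller capped spring's cap is at (289,177), the shorter one's at (276,231), the jar is at (346,163) and the mill at (350,220). Next I'll measure them.

Run:
```python
from h import *
for n in('side','top'):
    c=dict(np.load('/tmp/%s.npz'%n));P=pts(c);f=c['frame']
    hsv=cv2.cvtColor(f,cv2.COLOR_BGR2HSV)
    for nm,(u,v) in dict(side=dict(long=(289,177),short=(276,231),jar=(346,157),mill=(357,210),rod=(208,197)),top=dict(long=(293,174),short=(286,226),jar=(345,143),mill=(357,203),rod=(219,200)))[n].items():
        p=P[v,u];print(n,nm,p.round(4), end=' ')
        # top-surface points: near seed & within 4mm of max height
        m=(np.hypot(P[...,0]-p[0],P[...,1]-p[1])<.04)&(c['depth']>0)&(np.abs(P[...,2]-p[2])<.02)
        for z in [np.percentile(P[...,2][m],95)]:
            mm=m&(P[...,2]>z-.006)
            q=P[mm]; print('top z',z.round(4),'mean',q.mean(0).round(4),'bbox ctr',((q.min(0)+q.max(0))/2).round(4),'ext',np.ptp(q,axis=0).round(3))
    r=(180,150,320,260) if n=='side' else (190,150,310,250)
    cr=f[r[1]:r[3],r[0]:r[2]];cv2.imwrite('pics/%s_c.png'%n,cv2.resize(cr,None,fx=5.5,fy=5.4,interpolation=cv2.INTER_CUBIC))
```

```text
side long [ 0.4963 -0.2454  0.1234] top z 0.1258 mean [ 0.5002 -0.2447  0.1235] bbox ctr [ 0.5017 -0.2443  0.1238] ext [0.046 0.044 0.008]
side short [ 0.3886 -0.2297  0.0882] top z 0.0911 mean [ 0.3904 -0.2303  0.0887] bbox ctr [ 0.3915 -0.2307  0.0888] ext [0.046 0.047 0.007]
side jar [ 0.5806 -0.3675  0.0874] top z 0.0893 mean [ 0.5842 -0.3717  0.0872] bbox ctr [ 0.5853 -0.3712  0.0873] ext [0.044 0.043 0.008]
side mill [ 0.42   -0.3779  0.1587] top z 0.1681 mean [ 0.4307 -0.381   0.1689] bbox ctr [ 0.4309 -0.3814  0.1673] ext [0.012 0.011 0.009]
side rod [ 0.4465 -0.0807  0.0938] top z 0.0965 mean [ 0.4517 -0.0764  0.0943] bbox ctr [ 0.4525 -0.0756  0.0944] ext [0.018 0.017 0.008]
top long [ 0.4984 -0.2453  0.1241] top z 0.1256 mean [ 0.4997 -0.245   0.1235] bbox ctr [ 0.5001 -0.2455  0.1241] ext [0.044 0.044 0.009]
top short [ 0.3873 -0.2302  0.0926] top z 0.0915 mean [ 0.3898 -0.2308  0.0892] bbox ctr [ 0.3902 -0.2305  0.0893] ext [0.045 0.045 0.007]
top jar [ 0.5801 -0.3692  0.0902] top z 0.0897 mean [ 0.5833 -0.3724  0.0873] bbox ctr [ 0.5839 -0.3726  0.0875] ext [0.044 0.042 0.008]
top mill [ 0.4281 -0.3737  0.1596] top z 0.1671 mean [ 0.4322 -0.3807  0.169 ] bbox ctr [ 0.4323 -0.3788  0.1667] ext [0.012 0.014 0.011]
top rod [ 0.4459 -0.0797  0.0936] top z 0.096 mean [ 0.4517 -0.0766  0.094 ] bbox ctr [ 0.452  -0.0771  0.0944] ext [0.017 0.018 0.008]
```

View pics/side_c.png

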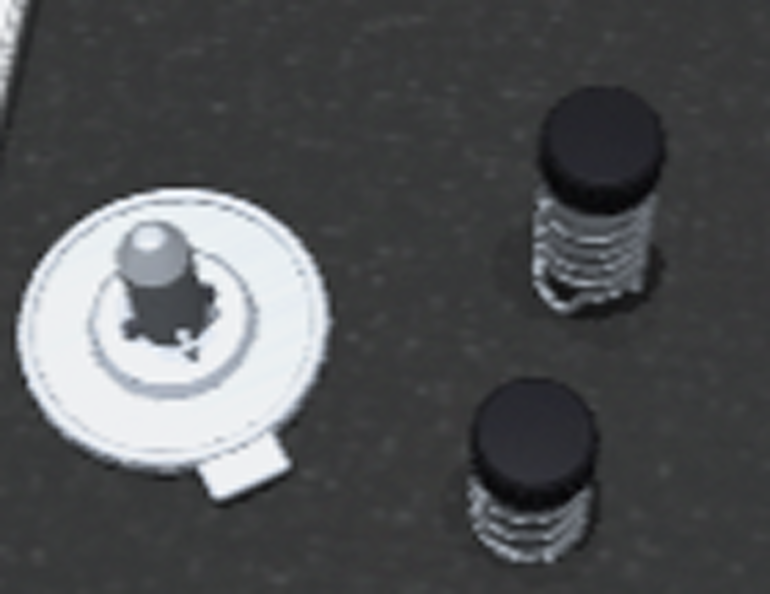

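View pics/top_c.png

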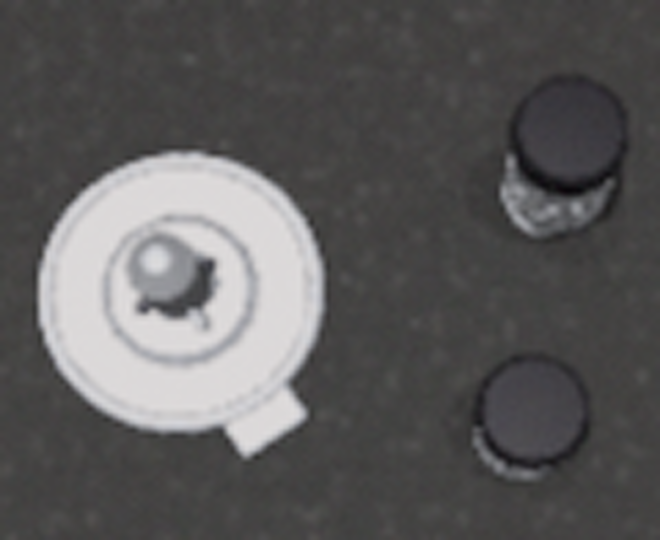

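Run:
```python
from h import *
c=dict(np.load('/tmp/side.npz'));f=c['frame'];K=c['camera_matrix'];C=-c['R'].T@c['t']
def ray(u,v,z):
    d=c['R'].T@np.linalg.solve(K,[u,v,1.]);return C+d*(z-C[2])/d[2]
for nm,x,y,z in [('catchL',128,328,.027),('catchR',212,297,.027),('pin',190,345,.034),('pin',193,357,.034),('handle',245,470,.012)]:
    p=ray(180+x/5.5-.5+.09,150+y/5.4-.5+.09,z);d=p[:2]-[.452,-.0762];print(nm,p.round(4),np.hypot(*d).round(4),np.degrees(np.arctan2(d[1],d[0])).round(0))
# spring bright points
P=pts(c);g=cv2.cvtColor(f,cv2.COLOR_BGR2GRAY)
ctr=np.array([.5007,-.2448])
for v in range(183,208):
    print(v,' '.join('%3d'%g[v,u] for u in range(274,302)))
for v in range(196,208):
    print(v,' '.join('%4d'%(P[v,u,2]*1000) for u in range(276,300)))
cv2.imwrite('pics/s1.png',cv2.resize(f[165:212,268:310],None,fx=12,fy=12,interpolation=cv2.INTER_CUBIC))
c=dict(np.load('/tmp/top.npz'));f=c['frame']
cv2.imwrite('pics/t1.png',cv2.resize(np.hstack([f[160:220,190:250],f[150:210,270:330]]),None,fx=6,fy=6,interpolation=cv2.INTER_CUBIC))
```

```text
catchL [ 0.4437 -0.0614  0.027 ] 0.017 119.0
catchR [ 0.4615 -0.0933  0.027 ] 0.0195 -61.0
pin [ 0.4359 -0.0891  0.034 ] 0.0206 -141.0
pin [ 0.4308 -0.0912  0.034 ] 0.026 -145.0
handle [ 0.3925 -0.1164  0.012 ] 0.0718 -146.0
183  61  60  59  59  50  29  10  11  16  24  27  29  35  43  46  48  46  46  41  32  29  28  20  13  13  31  51  57
184  62  62  60  58  73  51  13   9  16  14  16  22  26  29  30  27  28  29  29  27  21  14  16  15  14  47  56  57
185  60  60  58  77  82  60  30  13  14  13  11  17  16  12  18  15  17  15  15  17  19  14  11  11  41  54  56  57
186  57  57  57  77  94  89  63  30  15  15  12  13  14   9  16  16  11  14  13  10  11  11  13  44  84  74  56  55
187  57  56  56  87 148 153 109  60  26  14  12  11  12  13  14   9   9  12  10  12  10  15  42  74  88  72  57  56
188  55  56  57  56 136 116  82  86  70  45  32  19  13  10   9  11  10  12  14  11  36  47  92 103  88  67  59  59
189  60  60  56  96 102  89  77  79  85  83  67  49  35  27  24  24  16  14  37  57  82  99 103 111  90  64  62  63
190  64  59  57  98  86  76  83  72  71  83  85  87  84  82  81
[... 2812 characters left out ...]
   33   36   34   35   35   36   37   36   23   25   25    6    0    2   -1    1
203    2    2    4    4    0    0   -3    0   -1    1    0    2    2   24   26   26   22   23    0    4    0    0    0   -1
204    0   -5    4    8    6    0    0   -2    1   21   24   26   22   23   20   25    0   -1   -2    0    0    1    2    2
205   -1    0   -1    4    7    4    0   12   17   23   21   21   22   21    0    0   -1    1    3    0    0    2    0    0
206    1    0    2   -3    6    5    9   14   15   16    0    0    0    0    1   -3    1    0    0    0   -2    1    1    0
207    0    0    0   -1   -1    2    8   10    1    0    0    2    0    0    0    0   -1    1    0    0    2    1    0    0
```

View pics/s1.png

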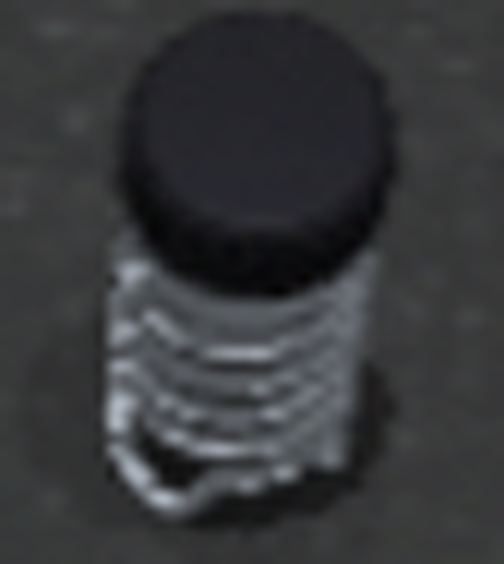

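View pics/t1.png

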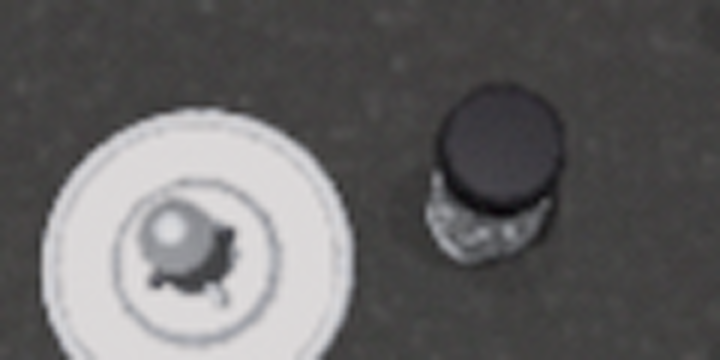

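Run:
```python
from h import *
c=dict(np.load('/tmp/side.npz'));P=pts(c)
ctr=np.array([.5005,-.2448])
for v in range(194,208):
  for u in range(276,300):
    p=P[v,u];d=p[:2]-ctr;
    if p[2]>.003 and p[2]<.03 and np.hypot(*d)<.03: print(u,v,(p*1000).round(0),(np.hypot(*d)*1000).round(0),'ang',np.degrees(np.arctan2(d[1],d[0])).round(0)%360)
```

```text
277 197 [ 506. -223.    5.] 22.0 ang 76.0
296 198 [ 498. -267.   26.] 22.0 ang 263.0
277 199 [ 500. -224.    5.] 21.0 ang 90.0
278 199 [ 501. -226.    5.] 19.0 ang 89.0
296 199 [ 496. -267.   24.] 23.0 ang 259.0
277 200 [ 498. -224.    6.] 21.0 ang 98.0
278 200 [ 499. -226.    4.] 19.0 ang 96.0
295 200 [ 493. -265.   24.] 21.0 ang 250.0
296 200 [ 503. -268.    5.] 23.0 ang 276.0
277 201 [ 496. -224.    4.] 21.0 ang 102.0
278 201 [ 494. -227.    8.] 19.0 ang 108.0
293 201 [ 490. -261.   25.] 19.0 ang 236.0
294 201 [ 491. -263.   23.] 20.0 ang 243.0
295 201 [ 492. -265.   22.] 22.0 ang 247.0
277 202 [ 493. -224.    4.] 22.0 ang 109.0
278 202 [ 492. -227.    7.] 20.0 ang 114.0
292 202 [ 488. -259.   23.] 19.0 ang 228.0
293 202 [ 487. -261.   26.] 21.0 ang 230.0
294 202 [ 487. -263.   26.] 22.0 ang 234.0
295 202 [ 497. -266.    7.] 21.0 ang 260.0
278 203 [ 491. -227.    4.] 20.0 ang 118.0
279 203 [ 491. -229.    5.] 18.0 ang 121.0
289 203 [ 484. -252.   24.] 18.0 ang 204.0
290 203 [ 484. -254.   26.] 19.0 ang 209.0
291 203 [ 484. -256.   26.] 20.0 ang 215.0
292 203 [ 486. -259.   23.] 20
[... 645 characters left out ...]
.0 ang 143.0
283 205 [ 483. -239.   12.] 18.0 ang 161.0
284 205 [ 481. -241.   17.] 19.0 ang 169.0
285 205 [ 479. -243.   23.] 22.0 ang 176.0
286 205 [ 480. -246.   22.] 21.0 ang 182.0
287 205 [ 480. -248.   21.] 20.0 ang 189.0
288 205 [ 480. -250.   23.] 21.0 ang 195.0
289 205 [ 481. -252.   21.] 21.0 ang 201.0
294 205 [ 491. -264.    3.] 22.0 ang 243.0
280 206 [ 483. -232.    6.] 22.0 ang 145.0
281 206 [ 483. -235.    6.] 20.0 ang 149.0
282 206 [ 482. -237.    9.] 20.0 ang 157.0
283 206 [ 480. -239.   14.] 21.0 ang 165.0
284 206 [ 480. -241.   15.] 21.0 ang 171.0
285 206 [ 479. -244.   16.] 21.0 ang 177.0
282 207 [ 480. -237.    8.] 22.0 ang 159.0
283 207 [ 479. -239.   10.] 22.0 ang 166.0
```

The end coil lies flat round to about 155° in world axes, and its free end is near 255°, so the gap is centred near 205°. The pin points to about 213°, so only a few degrees of twist are needed. I'll approach the long spring at (0.500,-0.245).

>>> carry_out:
  motion:
    - [-4, -4.7, 0, 0, 0, 0, 100]
    - [-4, -4.7, 0, 0, 0, 0, 100]
    - [-4, -4.7, 0, 0, 0, 0, 100]
    - [-4, -4.7, 0, 0, 0, 0, 100]
    - [-4, -4.7, 0, 0, 0, 0, 100]
  force: 40

```text
t: 0.72
tcp_pos: [0.3324, 0.2815, 0.203]
eef_rot: [-0.6, -3.082, 0.005]
contact_force: [1.5, -0.3, 0.3]
width: 0.0938
```

>>> carry_out:
  motion:
    - [-4, -4.7, 0, 0, 0, 0, 100]
    - [-4, -4.7, 0, 0, 0, 0, 100]
    - [-4, -4.7, 0, 0, 0, 0, 100]
    - [-4, -4.7, 0, 0, 0, 0, 100]
    - [-4, -4.7, 0, 0, 0, 0.0, 100]

```text
t: 1.35
tcp_pos: [0.4287, -0.0156, 0.2038]
eef_rot: [-0.599, -3.083, 0.001]
contact_force: [0.3, 0.7, 0.0]
width: 0.0938
```

```bash
cat >> h.py <<'E'
from scipy.spatial.transform import Rotation as Rn
def rel(target,yaw=None):
    s=robot.state();R=Rn.from_rotvec(s['eef_rot']).as_matrix()
    d=R.T@(np.array(target)-s['tcp_pos'])
    jaw=np.degrees(np.arctan2(R[1,1],R[0,1]))
    print('t',round(s['t'],2),'tcp',s['tcp_pos'].round(4),'jaw',jaw.round(1),'tool delta cm',(d*100).round(2),'tilt',np.degrees(np.arccos(-R[2,2])).round(2),'z axis',R[:,2].round(3),'F',s['contact_force'].round(1),'M',s['moment'].round(2),'w',s['width'].round(4),'q',s['joint_positions'].round(2))
    # tilt correction in tool frame
    a=np.cross(R[:,2],[0,0,-1]);print('tilt fix tool',(R.T@a).round(4))
E
python3 -c "
from h import *
rel([.5002,-.2448,.2])"
```

```text
Traceback (most recent call last):
  File "h.py", line 17, in rel
    print('t',round(s['t'],2),'tcp',s['tcp_pos'].round(4),'jaw',jaw.round(1),'tool delta cm',(d*100).round(2),'tilt',np.degrees(np.arccos(-R[2,2])).round(2),'z axis',R[:,2].round(3),'F',s['contact_force'].round(1),'M',s['moment'].round(2),'w',s['width'].round(4),'q',s['joint_positions'].round(2))
                                                                                                                                                                                                                                                   ^^^^^^^^^^^^^^^^
AttributeError: 'float' object has no attribute 'round'
```

```bash
sed -i "s/s\['width'\].round(4)/round(s['width'],4)/" h.py
```

>>> carry_out:
  motion:
    - [-4, -4.7, 0, 0, 0, 0, 100]
    - [-4, -4.7, 0, 0, 0, 0, 100]
    - [-4, -4.7, 0, 0, 0, 0, 100]
    - [-2, -2, 0, 0, 0, 0.1, 100]
    - [0, 0, 0, 0, 0, 0.18, 100]

```text
t: 1.98
tcp_pos: [0.4979, -0.2254, 0.2035]
eef_rot: [-1.039, -2.965, 0.004]
contact_force: [-0.7, 0.6, -0.5]
width: 0.0941
```

>>> carry_out:
  motion:
    - [0, 0, 0, 0, 0, 0.18, 100]
    - [0, 0, 0, 0, 0, 0.18, 100]
    - [0, 0, 0, 0, 0, 0.1, 100]
    - [0, 0, 0, 0, 0, 0, 100]

```text
t: 2.48
tcp_pos: [0.4971, -0.2259, 0.2023]
eef_rot: [-1.71, -2.634, 0.007]
contact_force: [-0.3, -0.5, 0.3]
width: 0.0939
```

```bash
python3 -c "
from h import *
rel([.5002,-.2448,.2])"
```

```text
t 2.48 tcp [ 0.4971 -0.2259  0.2023] jaw 24.0 tool delta cm [-1.86 -0.49  0.23] tilt 0.26 z axis [-0.004 -0.003 -1.   ] F [-0.3 -0.5  0.3] M [-0.08  0.06 -0.02] w 0.0939 q [-0.26  0.36  0.79  1.83 -0.28  1.07  1.05]
tilt fix tool [-0.0044  0.0008 -0.    ]
```

>>> carry_out:
  motion:
    - [-1.86, -0.5, 0, 0, 0, 0, 100]
    - [0, 0, 3, 0, 0, 0, 100]
    - [0, 0, 0, -0.004, 0, 0, 100]

```text
t: 2.85
tcp_pos: [0.5003, -0.2449, 0.1718]
eef_rot: [1.698, 2.643, -0.001]
contact_force: [0.6, 0.0, 0.6]
width: 0.0938
```

```bash
python3 -c "
from h import *
rel([.5002,-.2448,.098])"
```

```text
t 2.85 tcp [ 0.5003 -0.2449  0.1718] jaw 24.6 tool delta cm [0.02 0.   7.38] tilt 0.03 z axis [-0. -0. -1.] F [0.6 0.  0.6] M [-0.06  0.    0.01] w 0.0938 q [-0.2   0.42  0.76  1.84 -0.33  1.02  1.13]
tilt fix tool [-0.0002  0.0004 -0.    ]
```

>>> carry_out:
  motion:
    - [0, 0, 3, 0, 0, 0, 100]
    - [0, 0, 3, 0, 0, 0, 100]
    - [0, 0, 1.4, 0, 0, 0, 100]
    - [0, 0, 0, 0, 0, 0, 100]

```text
t: 3.35
tcp_pos: [0.5023, -0.2457, 0.1001]
eef_rot: [1.688, 2.644, 0.003]
contact_force: [0.5, 0.1, 0.5]
width: 0.094
```

```bash
python3 -c "
from h import *
rel([.5002,-.2448,.098])
c=cap('side','side1.png')
cv2.imwrite('pics/s2.png',cv2.resize(c['frame'][120:270,180:380],None,fx=4,fy=4,interpolation=cv2.INTER_CUBIC))"
```

```text
t 3.35 tcp [ 0.5023 -0.2457  0.1001] jaw 24.9 tool delta cm [ 0.17 -0.15  0.21] tilt 0.26 z axis [ 0.005 -0.001 -1.   ] F [0.5 0.1 0.5] M [-0.06 -0.01 -0.01] w 0.094 q [-0.14  0.51  0.7   1.89 -0.42  0.88  1.2 ]
tilt fix tool [ 0.0037  0.0027 -0.    ]
```

View pics/s2.png

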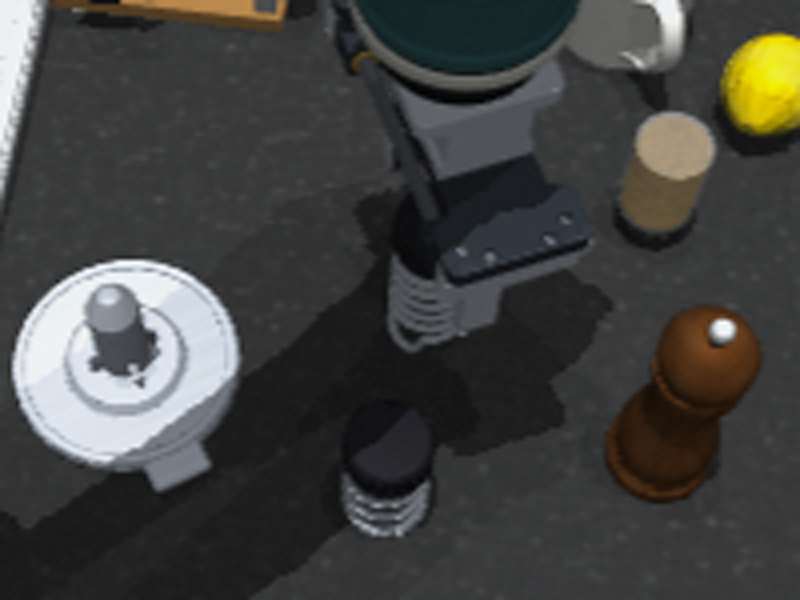

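The fingers straddle the long spring at (425,290), and the short spring, jar and mill are clear. Next I'll centre and close.

>>> carry_out:
  motion:
    - [0.17, -0.15, 0.1, 0.004, 0.003, 0, 100]
    - [0, 0, 0, 0, 0, 0, 50]
    - [0, 0, 0, 0, 0, 0, 35]
    - [0, 0, 0, 0, 0, 0, 35]
    - [0, 0, 0, 0, 0, 0, 35]
  force: 40

```text
t: 4.03
tcp_pos: [0.5017, -0.2452, 0.1023]
eef_rot: [1.688, 2.646, 0.002]
contact_force: [0.2, 0.1, -0.6]
width: 0.0574
```

>>> carry_out:
  motion:
    - [0, 0, 0, 0, 0, 0, 35]
    - [0, 0, 0, 0, 0, 0, 35]

```text
t: 4.28
tcp_pos: [0.5016, -0.2452, 0.1022]
eef_rot: [1.688, 2.646, 0.002]
contact_force: [0.6, 0.8, -0.1]
width: 0.0462
```

```bash
python3 -c "
from h import *
rel([.5002,-.2448,.098])"
```

```text
t 4.28 tcp [ 0.5016 -0.2452  0.1022] jaw 24.9 tool delta cm [ 0.1  -0.11  0.42] tilt 0.2 z axis [ 0.003 -0.001 -1.   ] F [ 0.6  0.8 -0.1] M [-0.09  0.01 -0.  ] w 0.0462 q [-0.14  0.51  0.7   1.89 -0.42  0.89  1.2 ]
tilt fix tool [ 0.0029  0.002  -0.    ]
```

>>> carry_out:
  motion:
    - [0, 0, 0, 0, 0, 0, 10]
    - [0, 0, 0, 0, 0, 0, 10]
    - [0, 0, -2, 0, 0, 0, 10]
    - [0, 0, -4, 0, 0, 0, 10]
    - [0, 0, -4, 0, 0, 0, 10]
  force: 50

```text
t: 4.9
tcp_pos: [0.4997, -0.245, 0.2051]
eef_rot: [-1.69, -2.647, 0.001]
contact_force: [1.3, -0.2, -1.1]
width: 0.0465
```

>>> carry_out:
  motion:
    - [0, 0, -3, 0, 0, 0, 10]
    - [0, 0, 0, 0.003, 0.002, 0, 10]

```text
t: 5.15
tcp_pos: [0.5003, -0.2459, 0.2409]
eef_rot: [1.692, 2.646, -0.001]
contact_force: [0.4, 0.3, -2.1]
width: 0.046
```

```bash
python3 -c "
from h import *
rel([.452,-.0765,.23])
c=cap('side','side2.png')
cv2.imwrite('pics/s3.png',cv2.resize(c['frame'][120:270,180:380],None,fx=4,fy=4,interpolation=cv2.INTER_CUBIC))
c=cap('top');cv2.imwrite('pics/t3.png',cv2.resize(c['frame'][100:250,180:380],None,fx=4,fy=4,interpolation=cv2.INTER_CUBIC))"
```

```text
t 5.15 tcp [ 0.5003 -0.2459  0.2409] jaw 24.8 tool delta cm [17.41  2.73  1.08] tilt 0.05 z axis [ 0.    -0.001 -1.   ] F [ 0.4  0.3 -2.1] M [-0.02 -0.05  0.02] w 0.046 q [-0.24  0.34  0.81  1.76 -0.27  1.15  1.08]
tilt fix tool [ 0.0001  0.0008 -0.    ]
```

View pics/s3.png

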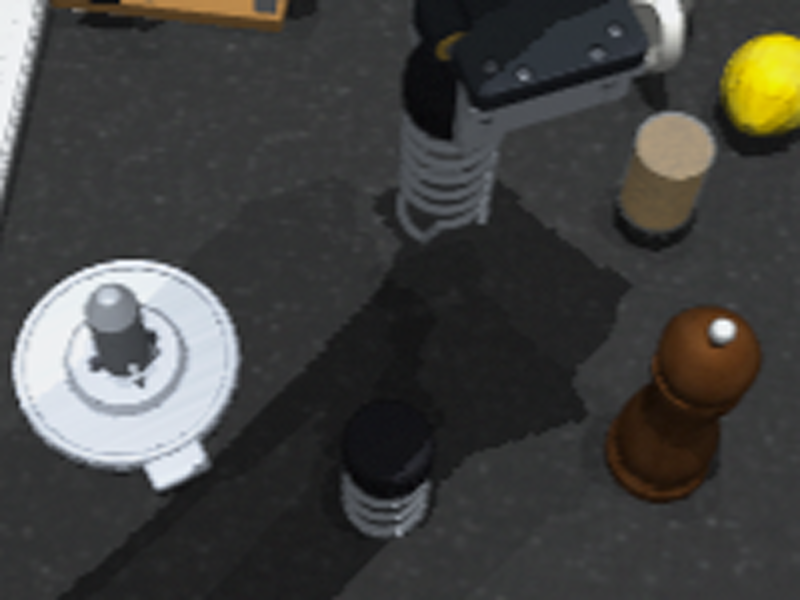

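View pics/t3.png

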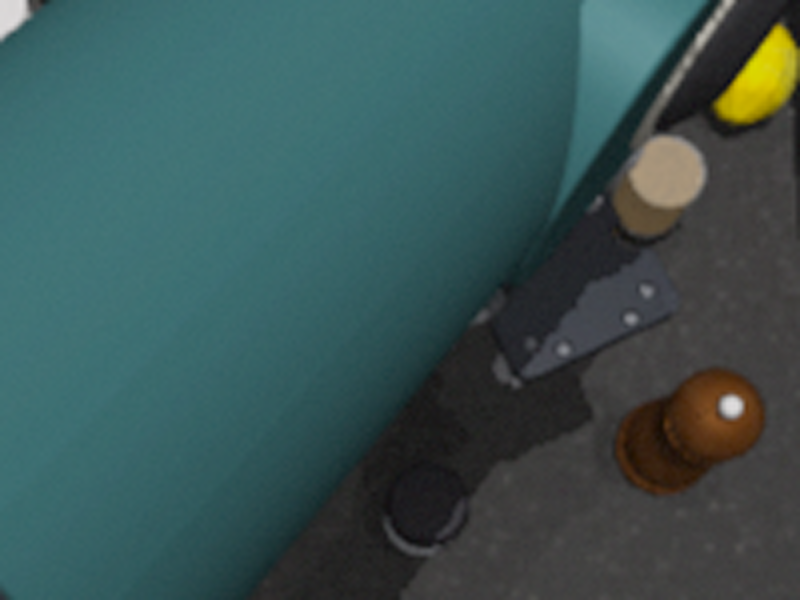

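The spring is lifted (side pixels 400–495, 60–240) and hangs upright; the gap is visible at lower centre, facing the camera. I'll measure the spring axis and the gap in hand from depth.

```bash
cat > m.py <<'E'
from h import *
from scipy.optimize import least_squares
import sys
def spring(zb,guess,show=True,ztop=.075):
    c=dict(np.load('/tmp/side.npz'));P=pts(c)
    m=(c['depth']>0)&(np.hypot(P[...,0]-guess[0],P[...,1]-guess[1])<.035)&(P[...,2]>zb-.004)&(P[...,2]<zb+ztop)
    q=P[m];zz=q[:,2]-zb
    # centre (with tilt) from outer radius
    f=lambda p:(np.hypot(q[:,0]-p[0]-p[2]*zz,q[:,1]-p[1]-p[3]*zz)-.0218)
    r=least_squares(f,[*guess[:2],0,0],loss='soft_l1',f_scale=.001)
    print('n',len(q),'end ctr',r.x[:2].round(4),'tilt',r.x[2:].round(3),'rms',np.median(abs(r.fun)).round(4),'zmin',np.percentile(zz,2).round(4))
    lo=q[zz<.03];a=np.degrees(np.arctan2(lo[:,1]-r.x[1],lo[:,0]-r.x[0]))%360
    o=np.argsort(a)
    print(' '.join('%d:%d'%(a[i],(lo[i,2]-zb)*1000) for i in o))
E
python3 -c "
from m import *
spring(.139,[.5003,-.2459])"
```

```text
n 355 end ctr [ 0.4998 -0.2459] tilt [0.02  0.008] rms 0.001 zmin 0.0017
2:29 3:2 7:28 10:3 12:28 14:0 15:4 20:4 26:4 31:27 38:29 75:1 77:0 85:4 89:3 90:4 93:29 95:2 96:3 101:2 101:3 108:3 110:5 112:2 118:5 120:-1 120:1 121:3 121:6 125:3 129:4 133:3 136:8 138:5 140:3 141:4 144:3 146:0 148:3 151:1 154:5 158:5 158:2 159:9 162:11 163:6 163:2 165:15 167:15 167:11 168:7 171:18 172:16 173:14 176:21 177:20 177:17 181:22 182:21 187:22 187:20 192:21 193:22 197:22 198:23 200:22 203:20 204:22 206:22 208:23 209:18 212:21 215:20 215:24 218:23 219:24 223:24 228:23 228:19 230:22 232:23 233:22 237:22 238:25 241:25 241:22 246:25 247:4 250:4 251:24 253:4 255:25 261:24 262:4 262:0 263:4 273:1 273:21 275:4 311:24 318:4 326:27 333:24 341:2 346:3 351:3 357:28 357:2
```

>>> carry_out:
  motion:
    - [4.5, 0.7, 0, 0, 0, 0, 10]
    - [4.5, 0.7, 0, 0, 0, 0, 10]
    - [4.5, 0.7, 0, 0, 0, 0, 10]
    - [3, 0.5, 0.5, 0, 0, 0, 10]
    - [0, 0, 0.5, 0, 0, -0.17, 10]

```text
t: 5.88
tcp_pos: [0.4493, -0.0796, 0.2238]
eef_rot: [-1.455, -2.774, 0.01]
contact_force: [0.4, -0.5, -2.5]
width: 0.0461
```

>>> carry_out:
  motion:
    - [0, 0, 0, 0, 0, 0, 10]

```text
t: 6.0
tcp_pos: [0.4486, -0.0793, 0.223]
eef_rot: [-1.454, -2.773, 0.011]
contact_force: [0.5, -1.0, -1.4]
width: 0.0458
```

```bash
python3 -c "
from m import *
rel([.4522,-.0765,.215])
c=cap('side','side3.png')
cv2.imwrite('pics/s4.png',cv2.resize(c['frame'][120:270,150:350],None,fx=4,fy=4,interpolation=cv2.INTER_CUBIC))
p=robot.state()['tcp_pos'];spring(p[2]-.102,p[:2])
"
```

```text
t 6.0 tcp [ 0.4486 -0.0793  0.223 ] jaw 34.6 tool delta cm [0.02 0.47 0.8 ] tilt 0.73 z axis [-0.013 -0.001 -1.   ] F [ 0.5 -1.  -1.4] M [-0.   -0.05 -0.1 ] w 0.0458 q [-0.59  0.11  0.76  2.01 -0.09  1.07  0.81]
tilt fix tool [-0.0111 -0.0061 -0.    ]
n 337 end ctr [ 0.4471 -0.0796] tilt [0.028 0.009] rms 0.001 zmin 0.0005
3:2 9:0 15:0 28:2 33:0 38:0 44:2 49:3 64:29 99:1 105:1 109:3 114:2 115:4 117:2 122:3 125:2 126:4 130:3 130:2 132:3 135:3 138:3 138:2 144:3 145:1 148:3 150:2 150:2 152:0 155:2 159:3 161:3 162:1 163:0 168:0 170:10 171:6 172:9 177:7 178:11 180:17 180:16 182:9 185:16 186:20 186:21 191:18 192:19 192:22 197:21 197:21 198:22 201:21 203:23 204:23 208:20 210:21 212:20 212:20 214:22 218:20 220:20 222:23 224:21 225:23 225:24 230:23 230:22 235:21 237:22 238:22 240:24 242:24 246:20 247:22 248:23 250:24 254:23 257:22 259:24 259:1 260:1 260:5 261:23 264:24 265:2 265:24 271:2 271:24 272:1 275:0 276:3 277:24 277:2 279:0 280:22 284:2 285:0 287:4 287:20 293:-1 294:3 299:3 344:0 350:24
```

View pics/s4.png

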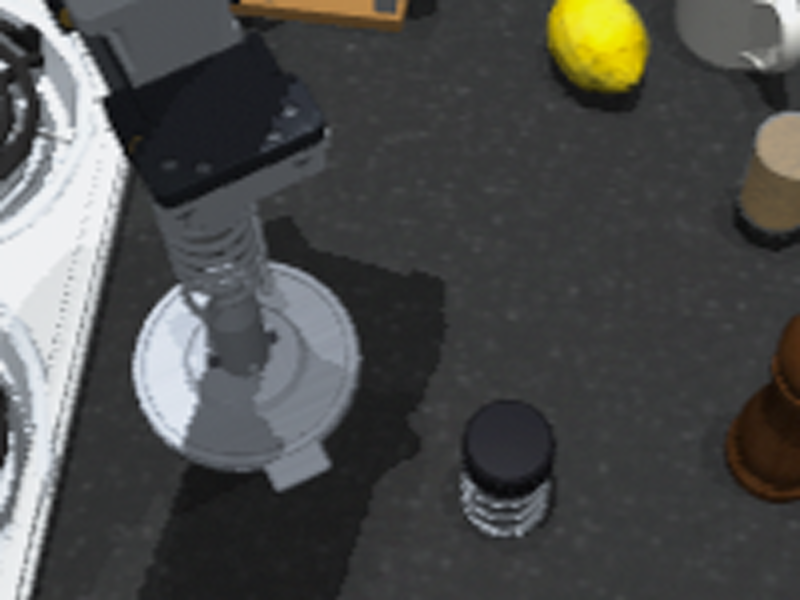

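The spring hangs just above the rod at (230,280), with the gap centred near 214° facing the pin. I'll correct the small tilt and the offset.

>>> carry_out:
  motion:
    - [0, 0.47, 0, -0.011, -0.006, 0, 10]
    - [0, 0, 0, 0, 0, 0, 10]

```text
t: 6.3
tcp_pos: [0.4528, -0.0774, 0.223]
eef_rot: [1.473, 2.774, -0.001]
contact_force: [0.0, 0.3, -2.0]
width: 0.0458
```

```bash
python3 -c "
from m import *
rel([.4523,-.0765,.215])
c=cap('side')
p=robot.state()['tcp_pos'];spring(p[2]-.102,p[:2])
"|cut -c1-400
```

```text
t 6.3 tcp [ 0.4528 -0.0774  0.223 ] jaw 34.1 tool delta cm [0.1  0.01 0.8 ] tilt 0.04 z axis [ 0.    -0.001 -1.   ] F [ 0.   0.3 -2. ] M [-0.03  0.1  -0.03] w 0.0458 q [-0.6   0.11  0.75  2.01 -0.09  1.05  0.79]
tilt fix tool [-0.0001  0.0006 -0.    ]
n 330 end ctr [ 0.4528 -0.0773] tilt [0.011 0.007] rms 0.001 zmin 0.0004
4:3 12:-1 17:1 36:0 43:2 47:2 52:3 67:0 93:0 104:2 105:3 108:0 110:3 112:3 113:0 116:3 122:2 123:5 127:2 128:4 129:3 132:4 134:1 136:4 138:1 142:2 144:3 145:1 149:4 150:2 153:3 157:4 159:4 161:0 162:4 167:7 168:3 169:7 172:2 175:8 177:13 177:15 181:10 182:13 183:19 184:18 185:21 188:16 189:20 191:23 194:17 195:19 195:20 200:20 201:23 205:21 206:21 208:21 210:17 211:22 213:23 216:22 218:23 220:20 2
```

>>> carry_out:
  motion:
    - [0.1, 0, 0, 0, 0, 0, 10]
    - [0, 0, 1.5, 0, 0, 0, 10]
    - [0, 0, 1.5, 0, 0, 0, 10]
    - [0, 0, 1, 0, 0, 0, 10]

```text
t: 6.85
tcp_pos: [0.452, -0.0768, 0.1803]
eef_rot: [1.475, 2.773, -0.001]
contact_force: [-0.2, 0.2, -1.9]
width: 0.0458
```

```bash
python3 -c "
from m import *
rel([.4523,-.0765,.16])
"|cut -c1-400
```

```text
t 6.85 tcp [ 0.452  -0.0768  0.1803] jaw 34.0 tool delta cm [0.01 0.04 2.03] tilt 0.03 z axis [ 0.    -0.001 -1.   ] F [-0.2  0.2 -1.9] M [-0.06  0.01 -0.02] w 0.0458 q [-0.57  0.18  0.75  2.06 -0.15  0.96  0.85]
tilt fix tool [-0.      0.0006 -0.    ]
```

No contact force, with the end coil at about 78 mm, over the rod. I'll keep going down.

>>> carry_out:
  motion:
    - [0, 0, 1.2, 0, 0, 0, 10]
    - [0, 0, 1.2, 0, 0, 0, 10]
    - [0, 0, 0, 0, 0, 0, 10]

```text
t: 7.22
tcp_pos: [0.4514, -0.077, 0.1534]
eef_rot: [-1.475, -2.773, 0.003]
contact_force: [-0.2, 0.0, -1.6]
width: 0.0457
```

```bash
python3 -c "
from m import *
rel([.4523,-.0765,.15])
c=cap('side')
cv2.imwrite('pics/s5.png',cv2.resize(c['frame'][150:250,160:280],None,fx=6,fy=6,interpolation=cv2.INTER_CUBIC))
p=robot.state()['tcp_pos'];spring(p[2]-.102,p[:2],ztop=.06)
"|cut -c1-900
```

```text
t 7.22 tcp [ 0.4514 -0.077   0.1534] jaw 34.0 tool delta cm [-0.01  0.1   0.34] tilt 0.13 z axis [-0.002 -0.001 -1.   ] F [-0.2  0.  -1.6] M [-0.06  0.07 -0.04] w 0.0457 q [-0.55  0.23  0.74  2.08 -0.19  0.9   0.89]
tilt fix tool [-0.0023  0.0001  0.    ]
n 233 end ctr [ 0.4532 -0.0768] tilt [-0.026 -0.003] rms 0.0013 zmin -0.0005
114:2 116:1 121:2 125:4 125:1 126:2 127:1 131:1 133:1 139:3 140:0 142:0 144:28 144:0 148:0 149:5 149:1 153:2 153:-1 155:3 158:2 159:-2 160:3 162:2 162:29 163:19 167:7 169:3 169:7 169:2 171:19 173:5 176:4 177:14 177:10 178:13 183:22 183:14 184:17 185:22 190:20 190:21 191:23 194:19 195:21 196:21 200:22 201:21 203:9 205:23 207:21 210:18 210:22 212:20 212:6 215:19 216:22 218:23 222:21 223:-2 223:9 224:20 226:22 228:19 229:24 230:23 230:23 234:22 235:-2 236:19 237:25 239:20 242:23 243:22 246:22 246:24 250:23 251:1 252:26 255:3 256:0 257:3 258:26 261:19 263:22 263:1 264:2 267:4 268:24 268:2 275:22 275:2 276:2 277:25 285:0 289:22 292:0 293:23
```

View pics/s5.png

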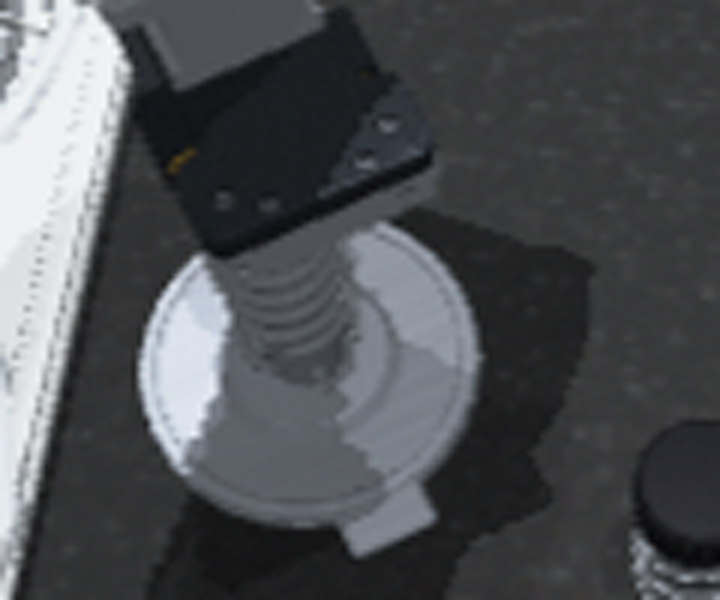

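The spring is threaded over the rod with its coils round it at (300,330). Next I'll go down past the pin.

>>> carry_out:
  motion:
    - [0, 0.1, 0.5, -0.002, 0, 0, 10]
    - [0, 0, 0.6, 0, 0, 0, 10]
    - [0, 0, 0.6, 0, 0, 0, 10]
    - [0, 0, 0, 0, 0, 0, 10]

```text
t: 7.78
tcp_pos: [0.4532, -0.0764, 0.1364]
eef_rot: [1.474, 2.772, 0.002]
contact_force: [-0.1, -0.6, -1.0]
width: 0.0463
```

```bash
python3 -c "
from m import *
rel([.4523,-.0765,.13])
"|cut -c1-900
```

```text
t 7.78 tcp [ 0.4532 -0.0764  0.1364] jaw 34.0 tool delta cm [ 0.04 -0.08  0.64] tilt 0.12 z axis [ 0.002  0.    -1.   ] F [-0.1 -0.6 -1. ] M [-0.06  0.   -0.01] w 0.0463 q [-0.53  0.26  0.72  2.1  -0.23  0.86  0.92]
tilt fix tool [0.0019 0.0009 0.    ]
```

>>> carry_out:
  motion:
    - [0, -0.08, 0.5, 0.002, 0, 0, 10]
    - [0, 0, 0.4, 0, 0, 0, 10]
    - [0, 0, 0, 0, 0, 0, 10]

```text
t: 8.15
tcp_pos: [0.4528, -0.0769, 0.1272]
eef_rot: [1.475, 2.772, -0.0]
contact_force: [-0.7, -0.2, 2.7]
width: 0.046
```

```bash
python3 -c "
from m import *
rel([.4523,-.0765,.13])
c=cap('side')
cv2.imwrite('pics/s6.png',cv2.resize(c['frame'][170:230,180:260],None,fx=9,fy=9,interpolation=cv2.INTER_CUBIC))
p=robot.state()['tcp_pos'];spring(.0305,p[:2],ztop=.06)
"|cut -c1-900
```

```text
t 8.15 tcp [ 0.4528 -0.0769  0.1272] jaw 34.0 tool delta cm [ 0.07 -0.02 -0.28] tilt 0.08 z axis [ 0.001 -0.001 -1.   ] F [-0.7 -0.2  2.7] M [-0.07  0.15  0.02] w 0.046 q [-0.52  0.28  0.72  2.11 -0.24  0.84  0.93]
tilt fix tool [0.0005 0.0013 0.    ]
n 210 end ctr [ 0.4541 -0.0771] tilt [-0.017  0.012] rms 0.001 zmin 0.0004
110:2 116:2 118:2 120:2 125:3 126:2 126:0 129:2 130:0 134:4 135:1 136:1 138:1 140:-1 143:4 148:4 149:-3 150:6 151:3 152:2 156:5 156:3 160:4 161:2 163:5 167:6 168:5 172:3 173:8 174:11 176:17 179:8 181:16 182:19 182:21 188:21 188:22 191:10 192:18 194:23 198:18 199:21 200:20 203:5 205:20 205:6 206:24 206:25 208:4 209:3 210:6 210:19 210:8 211:23 213:5 215:21 216:4 217:22 219:23 221:22 222:0 224:22 228:23 229:21 232:23 236:24 237:21 240:24 243:25 246:19 249:22 254:23 256:0 256:6 257:3 259:24 260:3 264:21 266:25 266:2 267:3 270:26 271:4 273:3 275:6 280:23 280:2 286:24 286:3 292:24
```

View pics/s6.png

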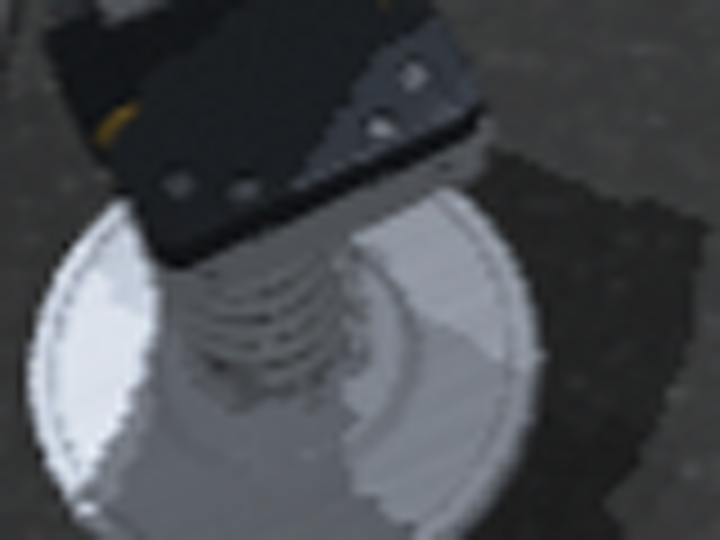

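The end coil now rests on the catches: its wire centre is at about 33 mm, and the pin is visible inside the gap at 203–216°. I'll push down.

>>> carry_out:
  motion:
    - [0, 0, 0.5, 0, 0, 0, 10]
    - [0, 0, 0.5, 0, 0, 0, 10]
    - [0, 0, 0.4, 0, 0, 0, 10]
    - [0, 0, 0, 0, 0, 0, 10]
  force: 60

```text
t: 8.7
tcp_pos: [0.4536, -0.0774, 0.1129]
eef_rot: [1.474, 2.771, 0.001]
contact_force: [-1.1, -0.9, 9.5]
width: 0.046
```

```bash
python3 -c "
from m import *
rel([.4523,-.0765,.118])
"|cut -c1-900
```

```text
t 8.7 tcp [ 0.4536 -0.0774  0.1129] jaw 34.0 tool delta cm [ 0.14 -0.05 -0.51] tilt 0.16 z axis [ 0.003 -0.001 -1.   ] F [-1.1 -0.9  9.5] M [-0.24  0.58  0.04] w 0.046 q [-0.5   0.3   0.7   2.12 -0.27  0.81  0.96]
tilt fix tool [ 0.0017  0.0023 -0.    ]
```

>>> carry_out:
  motion:
    - [0.12, -0.05, 0.3, 0.002, 0.002, 0, 10]
    - [0, 0, 0.4, 0, 0, 0, 10]
    - [0, 0, 0, 0, 0, 0, 10]

```text
t: 9.07
tcp_pos: [0.4537, -0.0769, 0.106]
eef_rot: [1.475, 2.772, 0.001]
contact_force: [-3.3, 0.5, 8.5]
width: 0.0454
```

```bash
python3 -c "
from m import *
rel([.4523,-.0765,.118])
c=cap('side')
p=robot.state()['tcp_pos'];spring(.0200,p[:2],ztop=.06)
"|cut -c1-900
```

```text
t 9.07 tcp [ 0.4537 -0.0769  0.106 ] jaw 34.0 tool delta cm [ 0.11 -0.09 -1.2 ] tilt 0.13 z axis [ 0.002 -0.    -1.   ] F [-3.3  0.5  8.5] M [ 0.18  0.85 -0.02] w 0.0454 q [-0.5   0.32  0.69  2.12 -0.28  0.79  0.97]
tilt fix tool [0.0017 0.0014 0.    ]
n 433 end ctr [ 0.4497 -0.0775] tilt [0.092 0.028] rms 0.0028 zmin -0.0035
74:-2 76:-2 78:-1 80:-2 84:1 85:-3 85:0 86:-1 88:2 89:-2 90:-2 90:-2 92:0 93:-3 94:-3 96:0 96:0 98:1 100:-2 102:0 102:1 103:5 103:2 104:-2 106:0 107:-3 108:0 110:1 110:5 111:-2 112:1 113:0 114:4 115:0 115:7 115:0 115:-1 115:0 115:-3 117:-2 117:0 118:5 118:-2 119:4 119:-1 121:-3 123:1 123:0 124:4 125:-1 126:1 127:-1 129:4 129:1 129:-1 129:0 130:1 132:2 132:29 133:0 133:1 133:4 134:-2 135:0 135:0 136:3 137:2 138:-1 138:4 139:0 139:0 140:-3 141:1 141:4 143:0 143:4 143:0 144:-3 144:1 145:-2 146:0 147:0 148:5 149:-2 149:4 150:0 151:3 151:0 153:29 153:0 154:0 155:5 156:-1 156:1 157:0 157:-1 158:-2 158:5 159:-1 160:-3 162:-2 162:0 162:2 165:-1 165:0 166:-1 168:8 168:-2 168:15 168:13 168:2 170:2 170:0 171:-3 172:3 172:0 173:1 173:-1 173:1 174:-2 174:0 176:0 176:0 177:15 177:18 177:-3 178:22 179:2 179:0 180:0 180:-1 180:-1 181:-2 182:-2 182:0 183:3 184:0 185:0 185:-3 185:21 185:22 186:0 186:0 190
```

```bash
python3 -c "
from m import *
c=dict(np.load('/tmp/side.npz'));P=pts(c)
cv2.imwrite('pics/s7.png',cv2.resize(c['frame'][170:230,180:260],None,fx=9,fy=9,interpolation=cv2.INTER_CUBIC))
d=P[...,:2]-[.4523,-.0768];r=np.hypot(d[...,0],d[...,1]);m=(r>.0165)&(r<.026)&(P[...,2]>.0215)&(P[...,2]<.05)
a=np.degrees(np.arctan2(d[...,1],d[...,0]))%360
q=sorted(zip(a[m],P[m][:,2]*1000,r[m]*1000))
print(' '.join('%d:%d/%d'%x for x in q))
"
```

```text
110:25/21 116:21/24 117:25/22 121:24/22 122:27/20 125:25/20 127:24/18 130:24/21 134:21/17 135:24/23 137:22/24 139:49/20 139:24/21 143:23/19 144:24/23 148:24/18 148:24/21 154:25/20 156:23/22 157:49/21 160:25/19 162:25/21 171:28/22 171:35/20 172:33/21 172:22/19 175:23/21 179:35/22 179:38/20 180:42/20 181:22/23 186:41/21 186:42/20 193:41/17 193:44/21 198:21/21 199:43/21 200:44/19 204:41/21 206:21/19 206:43/19 208:36/21 210:40/21 212:33/23 212:43/20 214:35/22 215:43/18 216:38/21 217:21/21 217:43/21 220:43/19 226:43/20 229:44/19 231:42/21 233:45/21 234:21/23 238:45/19 238:43/22 239:22/19 241:22/24 243:43/20 244:48/20 251:44/21 251:22/21 254:21/23 257:44/20 261:25/20 264:23/22 264:44/22 266:27/22 269:24/19 271:44/21 272:27/22 274:47/21 277:23/19 281:25/21 282:25/19 285:21/23 291:22/22 293:25/22 309:22/24
```

View pics/s7.png

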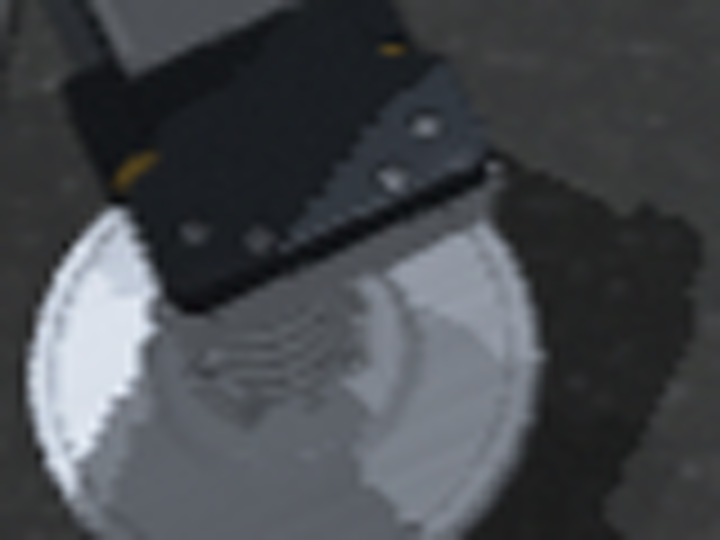

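The flat end coil now reads 23–25 mm on both sides (seat 20 mm plus the wire), so it has snapped past the catches. I'll give one more small push, then relax to the free length.

>>> carry_out:
  motion:
    - [0.08, -0.06, 0.4, 0, 0, 0, 10]
    - [0, 0, 0, 0, 0, 0, 10]
    - [0, 0, -0.8, 0, 0, 0, 10]
    - [0, 0, -0.7, 0, 0, 0, 10]
    - [0, 0, 0, 0, 0, 0, 10]

```text
t: 9.75
tcp_pos: [0.4532, -0.0765, 0.117]
eef_rot: [1.474, 2.771, 0.003]
contact_force: [-0.9, 0.3, 3.5]
width: 0.0456
```

```bash
python3 -c "
from m import *
rel([.4523,-.0768,.122])
"|cut -c1-900
```

```text
t 9.75 tcp [ 0.4532 -0.0765  0.117 ] jaw 34.0 tool delta cm [ 0.02 -0.09 -0.5 ] tilt 0.18 z axis [ 0.003  0.    -1.   ] F [-0.9  0.3  3.5] M [ 0.05  0.35 -0.01] w 0.0456 q [-0.51  0.29  0.71  2.12 -0.26  0.81  0.95]
tilt fix tool [0.0027 0.0014 0.    ]
```

>>> carry_out:
  motion:
    - [0, -0.08, -0.5, 0.003, 0.001, 0, 10]
    - [0, 0, 0, 0, 0, 0, 10]

```text
t: 10.0
tcp_pos: [0.453, -0.0766, 0.1221]
eef_rot: [1.475, 2.773, -0.0]
contact_force: [0.8, 1.2, 0.6]
width: 0.0457
```

```bash
python3 -c "
from m import *
rel([.4523,-.0768,.122])
"|cut -c1-900
```

```text
t 10.0 tcp [ 0.453  -0.0766  0.1221] jaw 34.0 tool delta cm [ 0.02 -0.07  0.01] tilt 0.04 z axis [ 0.001 -0.    -1.   ] F [0.8 1.2 0.6] M [ 0.27 -0.26 -0.01] w 0.0457 q [-0.52  0.29  0.71  2.11 -0.25  0.83  0.94]
tilt fix tool [ 0.0003  0.0006 -0.    ]
```

Almost relaxed (about 2 N). I'll raise a touch more, then release.

>>> carry_out:
  motion:
    - [0, -0.07, -0.2, 0, 0, 0, 10]
    - [0, 0, 0, 0, 0, 0, 10]
    - [0, 0, 0, 0, 0, 0, 100]
    - [0, 0, 0, 0, 0, 0, 100]
    - [0, 0, 0, 0, 0, 0, 100]

```text
t: 10.62
tcp_pos: [0.4517, -0.0772, 0.1236]
eef_rot: [-1.475, -2.773, 0.002]
contact_force: [0.2, -0.2, 0.7]
width: 0.0724
```

>>> carry_out:
  motion:
    - [0, 0, 0, 0, 0, 0, 100]
    - [0, 0, 0, 0, 0, 0, 100]
    - [0, 0, 0, 0, 0, 0, 100]

```text
t: 11.0
tcp_pos: [0.4517, -0.0773, 0.1236]
eef_rot: [-1.475, -2.773, 0.002]
contact_force: [-0.9, 0.4, -0.4]
width: 0.094
```

```bash
python3 -c "
from m import *
rel([.4523,-.0768,.122])
"|cut -c1-900
```

```text
t 11.0 tcp [ 0.4517 -0.0773  0.1236] jaw 34.0 tool delta cm [0.01 0.08 0.16] tilt 0.06 z axis [-0.001 -0.001 -1.   ] F [-0.9  0.4 -0.4] M [-0.02  0.06 -0.02] w 0.094 q [-0.52  0.28  0.71  2.11 -0.25  0.83  0.94]
tilt fix tool [-0.0011  0.0002 -0.    ]
```

>>> carry_out:
  motion:
    - [0, 0, -3, 0, 0, 0, 100]
    - [0, 0, -4, 0, 0, 0, 100]
    - [0, 0, -4, 0, 0, 0, 100]
    - [0, 0, 0, 0, 0, 0, 100]

```text
t: 11.5
tcp_pos: [0.4514, -0.0775, 0.2366]
eef_rot: [-1.476, -2.772, 0.004]
contact_force: [0.5, -0.7, -0.9]
width: 0.0941
```

```bash
python3 -c "
from m import *
rel([.52,-.22,.24])
c=cap('side')
cv2.imwrite('pics/s8.png',cv2.resize(c['frame'][120:270,150:350],None,fx=4,fy=4,interpolation=cv2.INTER_CUBIC))
"|cut -c1-900
```

```text
t 11.5 tcp [ 0.4514 -0.0775  0.2366] jaw 33.9 tool delta cm [-15.65  -2.26  -0.33] tilt 0.15 z axis [-0.002 -0.002 -1.   ] F [ 0.5 -0.7 -0.9] M [-0.07 -0.    0.03] w 0.0941 q [-0.62  0.09  0.77  1.99 -0.07  1.09  0.78]
tilt fix tool [-0.0026  0.0001  0.    ]
```

View pics/s8.png

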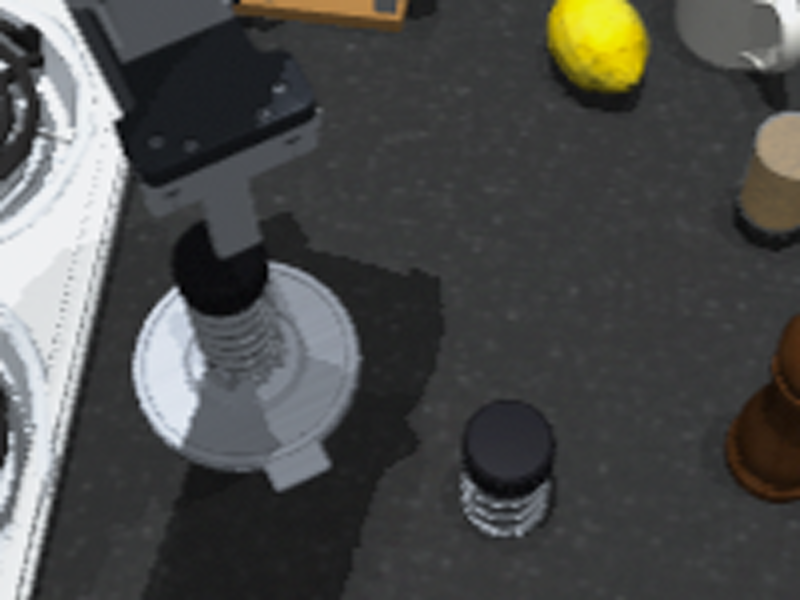

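The spring stands on the press, cap at (222,268), and the short spring, jar and mill have not moved. I'll move the arm aside for a clear measurement of the cap height, which should be 145 mm.

>>> carry_out:
  motion:
    - [-5, -0.7, 0, 0, 0, 0, 100]
    - [-5, -0.7, 0, 0, 0, 0, 100]
    - [-5, -0.7, 0, 0, 0, 0, 100]
    - [0, 0, 0, 0, 0, 0, 100]

```text
t: 12.05
tcp_pos: [0.5179, -0.2159, 0.2301]
eef_rot: [-1.467, -2.769, 0.007]
contact_force: [-0.4, 0.1, -0.1]
width: 0.0941
```

```bash
python3 -c "
from m import *
rel([.52,-.22,.24])
c=cap('side')
cv2.imwrite('pics/s9.png',cv2.resize(c['frame'][150:250,160:290],None,fx=6,fy=6,interpolation=cv2.INTER_CUBIC))
P=pts(c)
def top(cx,cy,z0,z1):
    m=(np.hypot(P[...,0]-cx,P[...,1]-cy)<.04)&(P[...,2]>z0)&(P[...,2]<z1);q=P[m];print('cap',len(q),np.median(q[:,2]).round(4),((q.min(0)+q.max(0))/2).round(4),np.ptp(q,axis=0).round(3))
    A=np.c_[q[:,:2]-q[:,:2].mean(0),np.ones(len(q))];print('slope',np.linalg.lstsq(A,q[:,2],rcond=None)[0].round(3))
top(.452,-.077,.138,.17);top(.390,-.2306,.083,.1)
d=P[...,:2]-[.4523,-.0768];r=np.hypot(d[...,0],d[...,1]);m=(r>.0165)&(r<.026)&(P[...,2]>.0215)&(P[...,2]<.05)
a=np.degrees(np.arctan2(d[...,1],d[...,0]))%360
print(' '.join('%d:%d/%d'%x for x in sorted(zip(a[m],P[m][:,2]*1000,r[m]*1000))))
spring(.02,[.4523,-.0768])
"|cut -c1-1500
```

```text
t 12.05 tcp [ 0.5179 -0.2159  0.2301] jaw 34.2 tool delta cm [-0.45 -0.06 -0.99] tilt 0.52 z axis [-0.009 -0.001 -1.   ] F [-0.4  0.1 -0.1] M [0.03 0.03 0.02] w 0.0941 q [-0.31  0.37  0.82  1.76 -0.29  1.14  1.2 ]
tilt fix tool [-0.0078 -0.0045 -0.    ]
cap 382 0.1432 [ 0.4516 -0.0768  0.1423] [0.044 0.046 0.009]
slope [0.037 0.017 0.143]
cap 394 0.089 [ 0.3915 -0.2302  0.0881] [0.047 0.047 0.01 ]
slope [ 0.017 -0.006  0.089]
102:24/23 106:22/23 113:27/21 118:26/22 124:22/23 126:30/20 127:29/18 128:27/21 128:25/18 132:25/22 133:23/19 133:22/22 134:21/25 142:23/16 143:27/22 143:24/19 144:24/23 148:24/18 150:26/22 150:22/22 153:24/20 156:23/22 158:21/23 160:25/19 163:26/22 170:28/22 171:31/21 175:21/23 177:30/22 178:39/19 179:37/20 179:36/22 185:36/22 186:42/20 187:42/22 192:42/22 192:21/18 193:43/20 197:22/23 198:42/23 199:44/21 199:22/19 200:41/18 204:44/22 206:21/19 206:43/19 208:36/21 209:22/22 210:42/21 212:44/20 212:31/22 214:35/21 214:45/19 215:41/22 218:42/20 221:42/18 223:41/21 226:42/20 229:45/22 229:45/19 233:45/21 237:21/25 239:42/21 240:43/18 241:22/24 242:45/21 244:21/25 
[... 1105 characters left out ...]
77:0 177:16 177:13 178:0 179:0 179:-2 181:-2 181:0 181:-2 181:0 183:0 183:16 184:-2 185:0 185:22 185:0 185:-1 185:0 185:22 185:9 189:-3 190:-1 190:-1 190:0 191:0 191:0 191:22 191:1 192:23 194:-3 195:0 195:-1 195:24 196:0 197:2 197:22 198:0 199:24 199:-1 199:2 200:21 200:0 201:1 201:1 202:-2 202:0 203:-1 203:-1 204:0 205:0 205:24 206:0 206:1 206:-3 207:23 207:25 208:0 209:-1 209:16 209:0 210:-2 210:2 211:22 211:0 212:-3 213:2 213:24 213:0 213:0 213:11 215:15 216:25 216:-2 216:21 217:-2 218:0 219:1 219:0 219:22 220:1 222:0 223:0 223:-1 224:22 224:0 225:21 226:-1 227:-3 229:1 229:22 229:0 229:0 231:-3 231:-3 231:25 232:25 233:-1 234:1 234:0 234:0 234:-3 235:0 236:0 236:25 236:0 237:-3 238:0 239
```

View pics/s9.png

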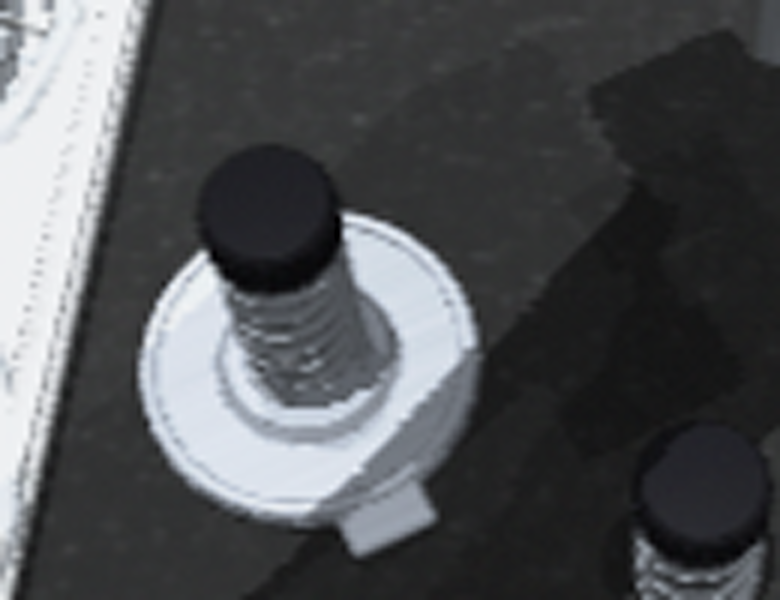

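```bash
python3 -c "
from m import *
c=cap('top');P=pts(c)
cv2.imwrite('pics/t9.png',cv2.resize(c['frame'][120:260,170:390],None,fx=3.6,fy=3.6))
for cx,cy,z0,z1 in ((.452,-.077,.138,.17),(.390,-.2306,.083,.1),(.584,-.372,.08,.1),(.4315,-.381,.162,.18)):
    m=(np.hypot(P[...,0]-cx,P[...,1]-cy)<.03)&(P[...,2]>z0)&(P[...,2]<z1);q=P[m]
    if len(q): print(len(q),np.median(q[:,2]).round(4),((q.min(0)+q.max(0))/2).round(4))
"
```

```text
343 0.0893 [ 0.3902 -0.2306  0.0885]
281 0.0873 [ 0.5844 -0.3723  0.0864]
29 0.1695 [ 0.4317 -0.3811  0.169 ]
```

View pics/t9.png

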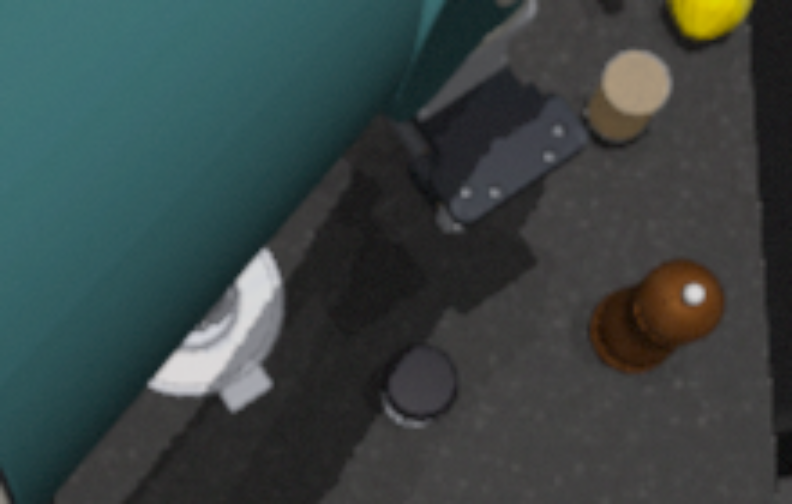

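The bystanders have not moved, but the arm hides the press cap in the top view. I'll check the cap's top face in the side view.

```bash
python3 -c "
from m import *
c=dict(np.load('/tmp/side.npz'));P=pts(c)
for cx,cy,z in ((.4516,-.0768,.138),(.3908,-.2304,.083)):
    m=(np.hypot(P[...,0]-cx,P[...,1]-cy)<.017)&(P[...,2]>z)&(P[...,2]<z+.02);q=P[m]
    A=np.c_[q[:,:2]-[cx,cy],np.ones(len(q))];print(len(q),np.median(q[:,2]).round(4),np.linalg.lstsq(A,q[:,2],rcond=None)[0].round(4))
"
```

```text
201 0.1434 [0.0115 0.0186 0.1434]
205 0.0894 [ 0.0074 -0.0073  0.0893]
```

The cap top reads 143.4 mm. The rod tip next to it read 1.5 mm low, so this matches the expected 145 mm. The lean is about 1°. I'm handing in.

```bash
python3 -c "
from h import *
print(robot.sign_off())"
```

```text
the job is handed in; nothing more can be done
None
```

The long spring is on the press rod, cap up, with its end coil home on the seat. I handed the job in at about 12 s, and sign-off gave no verdict.

I took the spring by its cap, turned it about 10° on the way so the gap faced the pin, and threaded it down with no snag. I then pushed the cap until the end coil snapped past the catches, relaxed the spring, let go and moved the arm clear.

**Last checks:**
- **Seating:** the end coil's wire reads about 22–26 mm on both sides (seat 20 mm plus 5 mm wire). A few points of 27–30 mm on one side lie where the catch is.
- **Height:** the cap top reads 143.4 mm against an ideal 145 mm. The rod tip next to it also read about 1.5 mm low, so I put this down to calibration.
- **Position and lean:** the cap is within about 1 mm of the rod's axis and leans about 1°. A looser fit to all the coils disagreed, giving about 3° lean, but it was disturbed by points on the press base.
- **Bystanders:** the short spring, mill and jar are within about 1 mm of where they started.
- **Not checked:** the arm hid the press cap in the top view, so its final height rests on the side camera alone.

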